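Park the dicer's lock plunger and take its blade cassette out for washing

TASK

The vegetable dicer's blade cassette has to be washed. Pull up the dicer's spring-plunger knob without straining it against its end stop and twist it into its rest notch, so that it stays up by itself when you let go; only then slide the blade cassette out by its upright pull tab, without tugging it against the pin, and lay it flat on the floor of the wash tray without dropping it. Leave the plunger parked, and the jars and other things where they are.

Things in the scene. Friction and masses are not known exactly. Their poses are not given: they have to be found in the camera images.
- dicer: Bench-top press dicer, plain cast aluminium, fixed. Origin on the table under the middle of its cassette channel, z up; -x is its front. Channel 130 mm long (x -65 to 65), ledges at z 80, hold-down lips over the cassette's long edges (lip tops z 101): the cassette leaves only straight forwards along -x, after 125 mm. Behind (x over 105) its press arm is fixed thrown open, leaning back, top z 320 at x 290.
- knob_grip (a point): Middle of the black fluted knob of the spring plunger, on the dicer's +y side (dicer x -5, y 64, z 140.5 when locked): round, 30 mm across, 24 tall, upright axis; this point lies on the axis, 13 mm above its underside. Pulled straight up it draws the 8 mm lock pin out of the cassette. The spring pulls back with 5 N when locked, rising by 0.35 N for each mm. Free room all round it and above.
- plunger_foot (a point): Foot of the plunger's steel sleeve on its boss, on the knob's axis, 34.5 mm below the middle of the locked knob. The sleeve ends in a crown 26 mm across, its top 1 to 9 mm under the locked knob (as far as it is screwed in): 3 deep slots take the knob's 3 lugs when locked, and midway between them are 3 rest notches, 3 mm deep, with 5 degrees of play each way.
- pin (a joint): Lift of knob and pin, m; 0 locked. How far the sleeve is screwed in is unknown, so the lugs clear the crown at 0.0085 to 0.0155; 1.5 mm past that the end stop is felt as a sharp rise of the pull. Over 15 N on the stop (about 25 N of pull in all) strains the plunger. Parked in a rest notch it stays up by itself 4.5 mm below the stop (0.0055 to 0.0125); on top of the crown only 1.5 mm below.
- knob (a joint): Turn of the knob, rad, counter-clockwise from above positive. About 0 at the start, where the slots leave 2 to 3 degrees of play: it turns only once lifted clear of the crown, then freely. Rest notches at +1.047 and -1.047 (60 degrees either way); it ends at 1.7 either way.
- cassette: Blade cassette in the dicer: aluminium frame 120 (x) by 150 (y) by 12 mm with a grid of steel blades, about 0.26 kg. Origin at the middle of its underside, axes as the dicer's; the pull tab is at x -108. Lock hole 12 mm wide at x -5, y 64; locked, the pin reaches 4 mm into it; parked, it is clear. Play in the channel about 1.5 mm each way sideways, 2 mm up.
- cassette_grip (a point): Point on the cassette's upright pull tab (cassette x -108, y 0, z 32), 12 mm below the tab's top: a plate 8 mm thick along the cassette's x, 46 mm wide along its y. A flat tongue, top at cassette z 5, joins it to the frame, with 44 mm free between tab and frame (39 mm to the dicer while it is in). Grip it across its thickness, firmly: the weight hangs 0.1 m behind it.
- tray: Shallow aluminium wash tray, fixed: 300 (x) by 400 (y) mm, walls 3 mm, flat rim out to 322 by 424 mm, rim top 25 mm over the table, floor 3 mm. Origin under its middle. Three jars stand along its +x side (tray x about 100); the rest, tray x -145 to 55, is free.
- jar_a: Lidded steel sample jar in the tray, 64 mm across, 52 tall, origin under its centre. Leave alone.
- jar_b: Like jar_a, in the tray. Leave alone.
- jar_c: Taller lidded steel jar in the tray, 56 mm across, 70 tall. Leave alone.
- jar_d: Like jar_a, on the table beyond the gap between dicer and tray. Leave alone.
- bowl: Steel bowl, 110 mm across, 45 tall, on the table beyond the dicer. Leave alone.
- spoon: Steel spoon lying on the table on the robot's side of the dicer. Leave alone.
- brush: White-handled pastry brush lying on the table between dicer and tray, under 40 mm tall. Leave alone.
Not all that is in view belongs to the job. What is shaped like the cassette but red is not meant.

How it is judged (in metres and radians):
On the way, in this order (a step that is already met when the one before it is completed fails the run):
1. the plunger is parked: let go of, standing up by itself in a rest notch (value of joint pin between 0.0045 and 0.0135 m and (value of joint knob between 0.93 and 1.165 rad or value of joint knob between -1.165 and -0.93 rad) and contact force between the fingers and pin below 0.1 N), for 0.3 s.
2. the cassette is drawn out of the dicer while the plunger stays parked (all of step 1 and horizontal distance between cassette and dicer above 0.115 m), for 0.1 s.
At the end, for the whole second after the job is handed in: The plunger stands parked by itself (lifted 4.5 to 13.5 mm, turned 53 to 67 degrees either way) and the cassette lies flat (within 0.05 rad) on the floor of the wash tray (its underside within 7 mm of the table), released and at rest (all of step 1 and x of cassette in the frame of tray between -0.15 and 0.15 m and y of cassette in the frame of tray between -0.2 and 0.2 m and z of cassette in the frame of tray below 0.007 m and angle between cassette's own z axis and vertical below 0.05 rad and linear speed of cassette below 0.01 m/s and contact force between the fingers and cassette below 0.1 N); the robot touches nothing.
It fails at once if the plunger is strained: more than 15 N on its end stop (contact force between pin_c1 and sleeve_c15 above 15 N).
It fails at once if the cassette is tugged against the lock pin with more than 12 N (contact force between pin_c0 and cassette above 12 N).
It fails at once if the cassette is dropped (falling free faster than 0.6 m/s) (contact force between anything else and cassette below 0.05 N and linear speed of cassette above 0.6 m/s).
It fails at once if a bystander is moved more than 30 mm or knocked over (distance of any of jar_a, jar_b, jar_c, jar_d, bowl, spoon, brush from where it was at the start of the episode above 0.03 m or angle between any of jar_a, jar_b, jar_c, jar_d, bowl's own z axis and vertical above 0.6 rad).
It also fails if it takes over 72 s, if anything falls off the work surface, if the arm or the gripper's body presses on something with over 40 N, if the wrist force passes 120 N, or if a joint passes its speed limit or range.

ROBOT

A 6-joint arm with a two-finger parallel gripper is mounted at the origin on the work surface. World frame = base frame: x ahead of the robot, y to its left, z up, the work surface at z = 0. Lengths are in m, angles in degrees, forces in N, time in s.
With the tool pointing down it reaches from about 0.3 to 0.75 m from the base axis. Payload 8.5 kg.
Tool frame: the origin (TCP) lies between the finger pads; the fingertips stand 19 mm ahead of it and the grasp point (between the pads) is the TCP; z points along the fingers, y is the direction in which the jaws open and shut (so a half turn about z gives the same grasp; the last joint's range is limited). The gripper opens to 85 mm and grips with 20 to 120 N. Pads are 22 mm wide; open, the fingers measure 114 mm over their backs; the gripper's body (76 mm by 85 mm) begins 54 mm behind the grasp point. The pads swing forward as they close: fully open they stand 13 mm farther back than shut.
Start: joints at [61.461, 21.807, 74.336, -0, 83.858, -12.336], TCP at [0.153, 0.528, 0.25] pointing down, gripper open.
Joint ranges: [-178.18, 178.18], [-50.72, 133.34], [12.68, 142.11], [-81.47, 261.47], [9.98, 163.14], [-165.26, 165.26]. Speed limits (degrees/s): [136.94, 136.94, 180, 180, 180, 180].

INTERFACE

Orientations are given as a 3x3 rotation matrix whose columns are the frame's x, y, z axes.
In Python, from rig import env gives the robot as it stands.
- The arm moves only by the shell command python3 -m pendant 'ROWS' [OPENING] [FORCE]. ROWS is JSON, a list of rows, each a list of 2 entries, a list of its own where there are three numbers: the shift along the tool's x, y, z scaled (see below), then the turn, a rotation vector about the tool's x, y, z scaled (see below). A call has 1 to 20 rows; each row shifts and turns the commanded pose from where the row before left it, along the tool's axes as they then stand; what a row does not reach is not made up. The controller multiplies each number of a shift by 0.1 m and each number of a turn by pi/2 rad. A row lasts 1/8 s, in which the tool goes at most 62.5 mm and 10.7 degrees, less where a joint would pass 70% of its speed; a pose out of reach is approached as far as the arm can. A call with a number of a shift or a turn outside -1 to 1 is refused whole. A call with a gripper value outside its range is refused whole. OPENING is the gripper command: -1 is shut, 1 is fully open, values between are in proportion, set as the call begins (- or left out, the last holds). The fingers move at their own pace and stop on an object; FORCE is the grip in N (left out, the last holds). Time passes only in rows, so rows that do not move let the fingers close. It gives the time, the measured TCP pose, the force and the opening at its end, in the units of the state.
- env.observe(): the state, without advancing time (a new reading comes with each control period).
- env.get_image(name): name is "scene" or "top" or "wrist"; returns a dict with "image" (480x640x3 uint8, red, green, blue), "K" (3x3 intrinsics, pixels), "distortion" ([k1, k2, p1, p2, k3] as OpenCV has them; the pictures are not rectified), "R" (3x3) and "t" (3): a world point X has camera coordinates R X + t. Camera axes: x right, y down, z forward; pixel columns grow to the right and rows downward; lengths in m; the calibration is good to about 2 mm. A picture is of the moment at which its call begins. There is no depth.
- env.close_job(): hands the job in, once; it reports no verdict.
The state is a dict: "time_s": time; "q": joint angles; "qvel": joint speeds; "joint_efforts": joint torques, N m; "position": TCP position; "tool_rot": TCP orientation; "ft_force": force on the tool from outside, world axes, zero at the start; "wrist_torque": the same for the moment, N m; "grip_width": finger opening in m.
Only numpy, scipy, OpenCV 4.12 (cv2) and the standard library are available. Lean on these libraries where they do the work, as an engineer would, in place of code of your own. Each camera call takes 0.05 s, during which the arm holds its last target.

## Working session

There is one attempt and no reset: what is moved stays moved. The work goes in short steps, Python scripts to look and compute and a shell command to move; the robot and the scene stay as the last step left them, time stands still between calls to the robot, and variables do not carry over. Pictures are saved under pics/ and viewed, and the job is handed in when it is done.

```bash
ls; mkdir -p pics; python3 - <<'E'
from rig import env
import cv2,numpy as np
o=env.observe()
for k,v in o.items(): print(k,np.round(v,4).tolist())
for n in ["scene","top","wrist"]:
    d=env.get_image(n); cv2.imwrite(f"pics/{n}0.png",d["image"][...,::-1])
    print(n,np.round(d["K"],1).tolist(),np.round(d["distortion"],4).tolist(),np.round(d["R"],3).tolist(),np.round(d["t"],3).tolist())
E
```

```text
pics
time_s 0.0
q [61.4605, 21.8413, 74.3852, -0.0003, 83.8589, -12.335]
qvel [-0.0699, 0.0037, -0.0299, 0.0796, 0.0366, 0.0469]
joint_efforts [0.0024, -44.846, -23.128, -0.0001, 0.0048, -0.0]
position [0.1534, 0.5279, 0.2497]
tool_rot [[-0.9603, 0.2791, -0.0007], [0.2791, 0.9603, -0.0013], [0.0003, -0.0015, -1.0]]
ft_force [0.1207, -0.3184, 0.7581]
wrist_torque [-0.0014, -0.0238, -0.0287]
grip_width 0.0854
scene [[498.6, 0.0, 312.9], [0.0, 498.6, 242.6], [0.0, 0.0, 1.0]] [-0.0229, 0.0, 0.0, 0.0, 0.0] [[-0.377, 0.926, -0.004], [0.547, 0.219, -0.808], [-0.747, -0.307, -0.589]] [0.265, -0.173, 1.67]
top [[436.0, 0.0, 315.4], [0.0, 436.0, 243.1], [0.0, 0.0, 1.0]] [-0.0408, 0.0, 0.0, 0.0, 0.0] [[-0.015, -1.0, 0.015], [-0.998, 0.014, -0.063], [0.063, -0.016, -0.998]] [-0.1, 0.508, 1.362]
wrist [[330.4, 0.0, 316.6], [0.0, 330.4, 238.7], [0.0, 0.0, 1.0]] [-0.044, 0.0, 0.0, 0.0, 0.0] [[0.277, 0.961, -0.0], [0.911, -0.263, 0.317], [0.305, -0.088, -0.948]] [-0.55, -0.042, 0.38]
```

View pics/scene0.png

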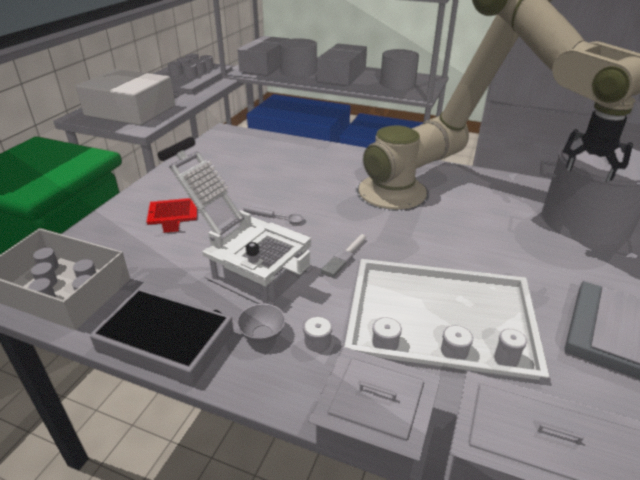

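View pics/top0.png

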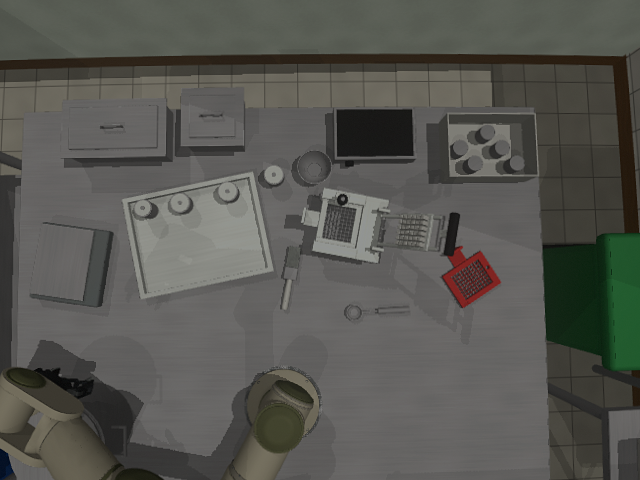

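View pics/wrist0.png

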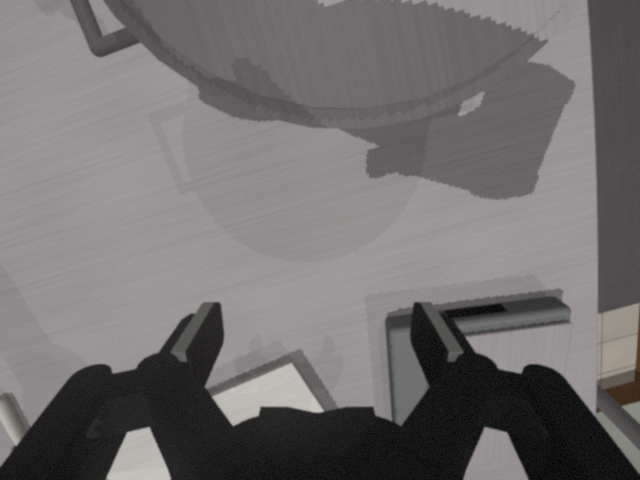

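The scene view shows the dicer (arm thrown back), with its black knob at about (252,248) and pull tab at about (298,263). The tray is on the right with three jars. The top view shows the knob at (342,199), the tab at about (308,215), and the red look-alike cassette at (471,278), which is not the one meant. Next I'll take enlarged crops.

```bash
cat > h.py <<'E'
from rig import env
import cv2,numpy as np
def img(n): return env.get_image(n)
def save(d,name,box=None,s=1):
    im=d["image"][...,::-1]
    if box: x0,y0,x1,y1=box; im=im[y0:y1,x0:x1]
    cv2.imwrite("pics/"+name,cv2.resize(im,None,fx=s,fy=s,interpolation=cv2.INTER_CUBIC))
def ray(d,p):
    u=cv2.undistortPoints(np.array([[p]],float),np.array(d["K"]),np.array(d["distortion"]))[0,0]
    R=np.array(d["R"]);t=np.array(d["t"])
    v=R.T@np.array([u[0],u[1],1]); return -R.T@t, v/np.linalg.norm(v)
def onz(d,p,z):
    c,v=ray(d,p); return c+v*(z-c[2])/v[2]
def tri(d1,p1,d2,p2):
    c1,v1=ray(d1,p1);c2,v2=ray(d2,p2)
    s=np.linalg.lstsq(np.c_[v1,-v2],c2-c1,rcond=None)[0]
    a=c1+v1*s[0];b=c2+v2*s[1]; return (a+b)/2,np.linalg.norm(a-b)
def proj(d,X):
    R=np.array(d["R"]);t=np.array(d["t"])
    return cv2.projectPoints(np.array(X,float).reshape(-1,3),cv2.Rodrigues(R)[0],t,np.array(d["K"]),np.array(d["distortion"]))[0][:,0]
E
python3 - <<'E'
from h import *
d=img("top");save(d,"top1.png",(290,160,450,280),5)
d=img("scene");save(d,"scene1.png",(190,190,340,310),5)
E
```

```text
(no output)
```

View pics/top1.png

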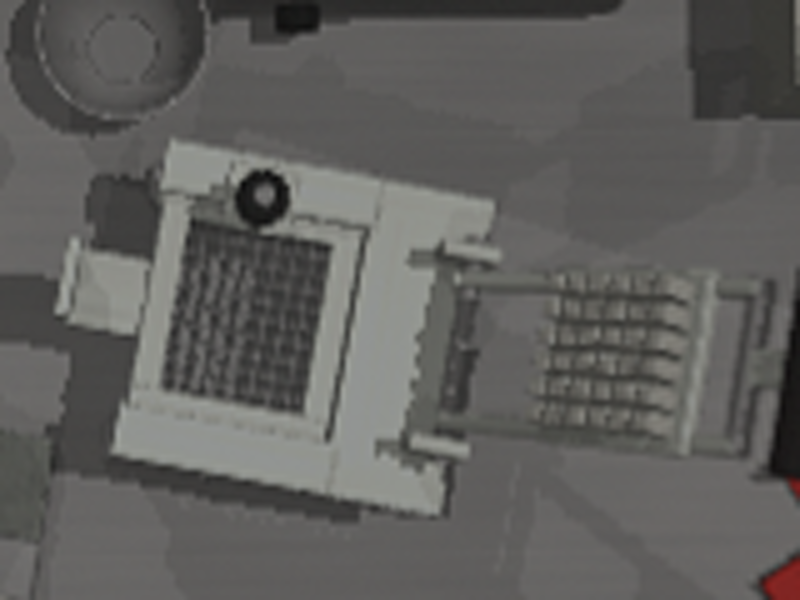

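View pics/scene1.png

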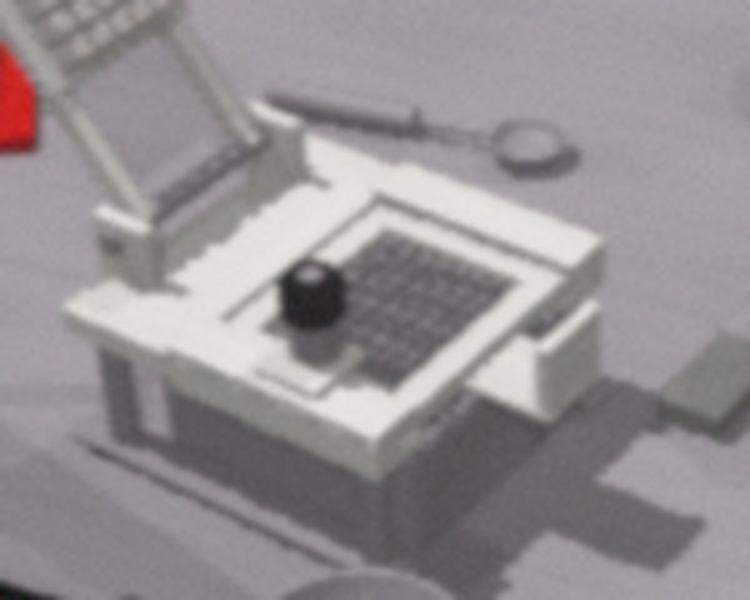

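Both crops show the black knob (top crop 264,196 → pixel 342.8,199.2; scene ≈ 252,249) and the aluminium pull tab (top crop 67,278 → ≈ 303,216; scene ≈ 304,262). They belong to the grey cassette in the dicer, so this is the right one, not the red one. Now I'll measure.

```bash
python3 - <<'E'
from h import *
T=img("top");S=img("scene")
def blob(d,box,th):
    g=d["image"].max(2); x0,y0,x1,y1=box
    m=(g[y0:y1,x0:x1]<th).astype(np.uint8)
    n,l,s,c=cv2.connectedComponentsWithStats(m)
    i=1+np.argmax(s[1:,4]); return c[i]+[x0,y0],s[i],
for th in(40,55,70):
    a,sa=blob(T,(332,189,353,209),th);b,sb=blob(S,(242,238,264,258),th)
    print(th,a,sa,b,sb,tri(T,a,S,b), onz(T,a,.1525), onz(S,b,.1405))
# dicer pts from top crop, z of lips 0.101
c=lambda x,y:(x/5+290,y/5+160)
P={k:onz(T,c(*v),.101) for k,v in dict(A=(115,455),B=(445,515),C=(172,140),D=(493,203),).items()}
for k,v in P.items(): print(k,np.round(v,4))
ang=lambda a,b:np.degrees(np.arctan2(*(b-a)[[1,0]]))
print(ang(P['A'],P['B']),ang(P['C'],P['D']),ang(P['A'],P['C']))
# tab, top z=.08+.044
for p in [(72,240),(62,313),(83,243),(72,320)]: print('tab',np.round(onz(T,c(*p),.124),4))
# tray corners at z .025
for p in [(122,198),(253,172),(273,271),(141,298)]: print('tray',np.round(onz(T,p,.025),4))
for p in [(143,209),(180,203),(228,191),(273,175)]: print('jar',np.round(onz(T,p,.052),4))
print('bowl',onz(T,(314,167),.045),'brush',onz(T,(290,265),.02),onz(T,(286,308),.02))
E
```

```text
40 [341.61666667 199.48333333] [ 5  5 10 11 60] [253.71428571 251.        ] [10 12  5  3  7] (array([ 0.62550643, -0.18316789,  0.13492686]), np.float64(0.0018985982597263427)) [ 0.62304562 -0.18265099  0.1525    ] [ 0.63167688 -0.17839904  0.1405    ]
55 [341.51764706 200.34117647] [ 3  5 13 14 85] [252.09574468 250.18085106] [ 5  7 12 11 94] (array([ 0.62406147, -0.18519493,  0.13551551]), np.float64(0.0034070019949468773)) [ 0.62056172 -0.18231863  0.1525    ] [ 0.63025159 -0.18342948  0.1405    ]
70 [340.93700787 201.79527559] [  0   5  20  15 127] [252.39473684 250.00877193] [  4   6  13  12 114] (array([ 0.62070189, -0.18479134,  0.13367267]), np.float64(0.006118586015358031)) [ 0.61636719 -0.18056826  0.1525    ] [ 0.62939022 -0.18309112  0.1405    ]
A [ 0.4784 -0.0988  0.101 ]
B [ 0.4399 -0.2943  0.101 ]
C [ 0.6668 -0.1357  0.101 ]
D [ 0.6265 -0.3278  0.101 ]
-101.12766108002653 -101.85257831448574 -11.074468204758569
tab [ 0.6038 -0.0752  0.124 ]
tab [ 0.5609 -0.0688  0.124 ]
tab [ 0.602  -0.0816  0.124 ]
tab [ 0.5567 -0.0746  0.124 ]
tray [0.6583 0.5036 0.025 ]
tray [0.7356 0.0873 0.025 ]
tray [0.421  0.0264 0.025 ]
tray [0.3423 0.4396 0.025 ]
jar [0.6181 0.4257 0.052 ]
jar [0.6352 0.3107 0.052 ]
jar [0.6706 0.1617 0.052 ]
jar [0.7191 0.0217 0.052 ]
bowl [ 0.74453786 -0.10635247  0.045     ] brush [ 0.43901807 -0.02674485  0.02      ] [ 0.30487369 -0.01269216  0.02      ]
```

Checks: the dicer yaw is ≈ −101.3°, and the knob is at ≈ (0.626, −0.186). That knob position predicts the tab at (0.583, −0.072), and I measured (0.581, −0.075), so they agree. The tray centre is ≈ (0.539, 0.264) with yaw ≈ 11.3°. Next I'll move above the knob at z 0.25.

```bash
python3 -m pendant '[[[-0.18,-0.16,0],[0,0,0]],[[-0.44,-0.373,0],[0,0,0]],[[-0.44,-0.373,0],[0,0,0]],[[-0.44,-0.373,0],[0,0,0]],[[-0.44,-0.373,0],[0,0,0]],[[-0.44,-0.373,0],[0,0,0]],[[-0.44,-0.373,0],[0,0,0]],[[-0.44,-0.373,0],[0,0,0]],[[-0.44,-0.373,0],[0,0,0]],[[-0.44,-0.373,0],[0,0,0]],[[-0.44,-0.373,0],[0,0,0]],[[-0.44,-0.373,0],[0,0,0]],[[-0.44,-0.373,0],[0,0,0]],[[-0.44,-0.373,0],[0,0,0]],[[-0.44,-0.373,0],[0,0,0]],[[-0.18,-0.16,0],[0,0,0]],[[0,0,0],[0,0,0]]]' 1
python3 - <<'E'
from h import *
o=env.observe(); print(o['position'],np.round(o['tool_rot'],4).tolist(),o['ft_force'])
d=img("wrist");save(d,"w1.png")
E
```

```text
time_s: 2.48
position: [0.6252, -0.1873, 0.2493]
tool_rot: [[-0.96, 0.281, -0.001], [0.281, 0.96, 0.0], [0.001, 0.0, -1.0]]
ft_force: [-0.4, 0.5, -0.0]
grip_width: 0.0855
[ 0.62518456 -0.18733021  0.24926186] [[-0.9598, 0.2808, -0.001], [0.2808, 0.9598, 0.0005], [0.0011, 0.0002, -1.0]] [-0.38293458  0.52027852 -0.01447647]
```

View pics/w1.png

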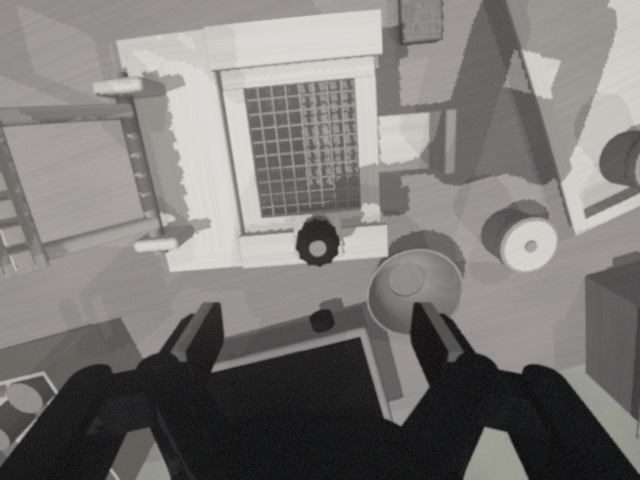

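The wrist view shows the knob at (318,243), the tab at (450,141), jar_d at (528,244) and the bowl at (415,290). I'll measure from this view.

```bash
python3 - <<'E'
from h import *
d=img("wrist");o=env.observe()
g=d["image"].max(2);x0,y0,x1,y1=290,212,348,275
m=(g[y0:y1,x0:x1]<60).astype(np.uint8)
c,_=max((( k,cv2.contourArea(k)) for k in cv2.findContours(m,0,1)[0]),key=lambda a:a[1])
print(cv2.minEnclosingCircle(c), cv2.boundingRect(c))
save(d,"w1c.png",(280,200,480,280),4); save(d,"w1d.png",(370,90,480,190),6)
print('proj pred knob top',proj(d,[[.626,-.186,.1525]]),proj(d,[[.626,-.186,.1405]]),'tcp',proj(d,[o['position']]))
for z in(.1275,.1405,.1525): print(z,onz(d,(318,248),z))
E
```

```text
((25.567737579345703, 30.711252212524414), 22.9482364654541) (6, 8, 41, 46)
proj pred knob top [[316.55352501 250.67443122]] [[316.53615324 245.0504892 ]] tcp [[317.32229453 326.41756418]]
0.1275 [ 0.6331417  -0.18684347  0.1275    ]
0.1405 [ 0.62856198 -0.18559705  0.1405    ]
0.1525 [ 0.62433454 -0.18444651  0.1525    ]
```

View pics/w1c.png

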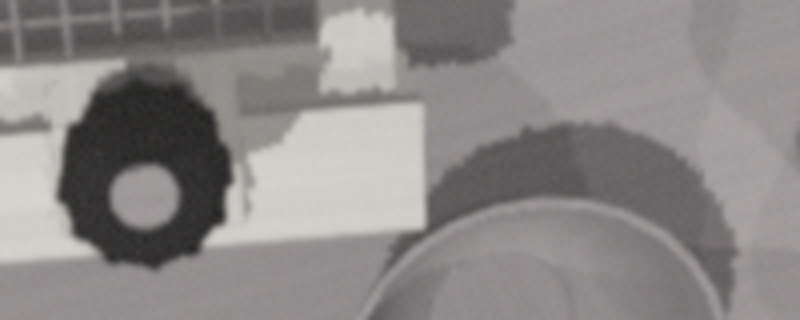

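View pics/w1d.png

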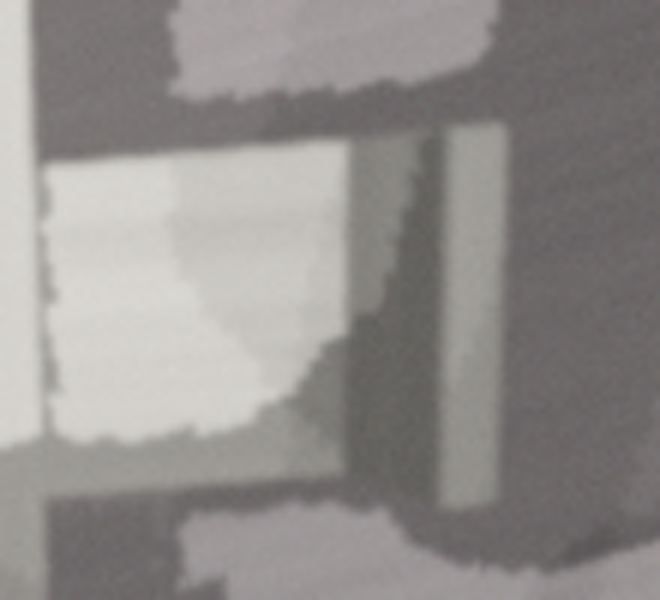

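```bash
python3 - <<'E'
from h import *
d=img("wrist")
P=[onz(d,(x/6+370,y/6+90),.124) for x,y in [(443,125),(508,123),(438,507),(498,510)]]
P=np.array(P);print(P.round(4),P.mean(0))
e=(P[0]+P[1]-P[2]-P[3])/2; print('tab width',np.linalg.norm(e),'dir -y',np.degrees(np.arctan2(e[1],e[0])))
print('spot',onz(d,(316.25,249),.1525))
a,b=onz(d,(382,54),.101),onz(d,(118,76),.101)
print('lip -y edge dir',a,b,np.degrees(np.arctan2(*(b-a)[[1,0]])))
E
```

```text
[[ 0.5591 -0.0713  0.124 ]
 [ 0.5609 -0.0637  0.124 ]
 [ 0.6039 -0.0795  0.124 ]
 [ 0.6063 -0.0722  0.124 ]] [ 0.58255105 -0.07167739  0.124     ]
tab width 0.045833919414148126 dir -y 169.436742749569
spot [ 0.6247355 -0.1851849  0.1525   ]
lip -y edge dir [ 0.50815287 -0.10062414  0.101     ] [ 0.46547372 -0.2972761   0.101     ] -102.24494070007158
```

```bash
python3 -m pendant '[[[0.005,0.018,0.15],[0,0,0]],[[0,0,0.3],[0,0,0]],[[0,0,0.3],[0,0,0]],[[0,0,0.2],[0,0,0]],[[0,0,0.11],[0,0,0]],[[0,0,0],[0,0,0]],[[0,0,0],[0,0,0]]]' 1 60
python3 - <<'E'
from h import *
d=img("wrist");save(d,"w2.png",(160,180,480,420),2.4)
E
```

```text
time_s: 3.5
position: [0.6252, -0.1841, 0.1452]
tool_rot: [[-0.96, 0.279, 0.001], [0.279, 0.96, -0.001], [-0.002, -0.0, -1.0]]
ft_force: [-0.4, 0.1, -0.5]
grip_width: 0.0859
```

View pics/w2.png

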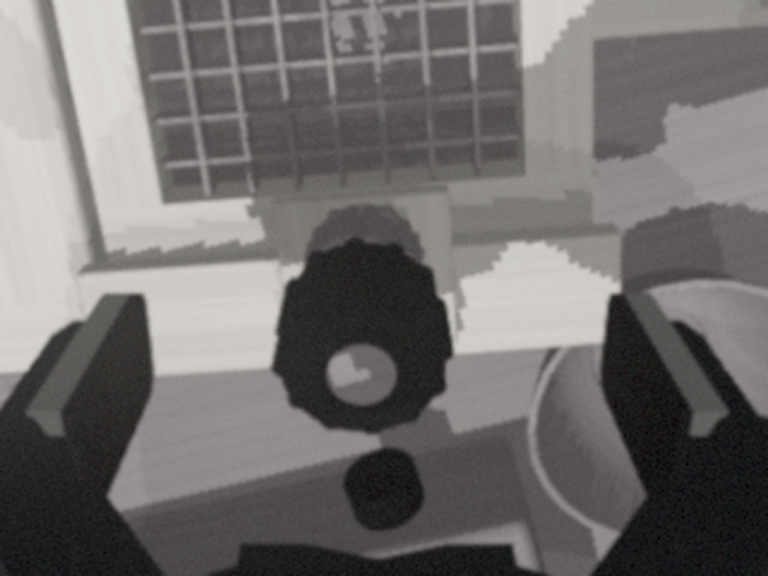

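```bash
python3 - <<'E'
from h import *
d=img("wrist");o=env.observe();print(o['position'],onz(d,(310.4,335.8),.1525), proj(d,[o['position']]))
E
```

```text
[ 0.62520613 -0.184187    0.14523389] [ 0.62432007 -0.18622086  0.1525    ] [[315.74456222 326.43797809]]
```

The knob sits about 2 mm to the −y side of the jaw middle. I'll correct that, then close.

```bash
python3 -m pendant '[[[0,-0.02,0.02],[0,0,0]],[[0,0,0],[0,0,0]]]' -0.1 60
python3 -m pendant '[[[0,0,0],[0,0,0]],[[0,0,0],[0,0,0]],[[0,0,0],[0,0,0]],[[0,0,0],[0,0,0]],[[0,0,0],[0,0,0]]]' -1 60
```

```text
time_s: 3.85
position: [0.6243, -0.1862, 0.1423]
tool_rot: [[-0.96, 0.279, -0.0], [0.279, 0.96, -0.0], [0.0, -0.0, -1.0]]
ft_force: [0.3, 0.2, 0.3]
grip_width: 0.0517
time_s: 4.47
position: [0.6244, -0.1864, 0.1427]
tool_rot: [[-0.96, 0.279, 0.0], [0.279, 0.96, -0.001], [-0.001, -0.001, -1.0]]
ft_force: [-3.0, -3.1, 4.3]
grip_width: 0.028
```

```bash
python3 -m pendant '[[[0,0,-0.01],[0,0,0]],[[0,0,-0.01],[0,0,0]],[[0,0,-0.01],[0,0,0]],[[0,0,0],[0,0,0]]]'
python3 -m pendant '[[[0,0,-0.01],[0,0,0]],[[0,0,-0.01],[0,0,0]],[[0,0,-0.01],[0,0,0]],[[0,0,0],[0,0,0]]]'
```

```text
time_s: 4.97
position: [0.6242, -0.1863, 0.1439]
tool_rot: [[-0.96, 0.279, -0.001], [0.279, 0.96, 0.0], [0.002, -0.0, -1.0]]
ft_force: [0.7, -5.2, -6.1]
grip_width: 0.028
time_s: 5.48
position: [0.6242, -0.1863, 0.1467]
tool_rot: [[-0.96, 0.279, -0.002], [0.279, 0.96, 0.0], [0.002, -0.0, -1.0]]
ft_force: [0.7, -6.2, -6.6]
grip_width: 0.028
```

```bash
python3 -m pendant '[[[0,0,-0.01],[0,0,0]],[[0,0,-0.01],[0,0,0]],[[0,0,0],[0,0,0]]]'
python3 -m pendant '[[[0,0,-0.005],[0,0,0]],[[0,0,-0.005],[0,0,0]],[[0,0,0],[0,0,0]]]'
python3 -m pendant '[[[0,0,-0.005],[0,0,0]],[[0,0,0],[0,0,0]]]'
```

```text
time_s: 5.85
position: [0.6242, -0.1863, 0.1486]
tool_rot: [[-0.96, 0.279, -0.002], [0.279, 0.96, 0.001], [0.002, -0.0, -1.0]]
ft_force: [0.8, -6.3, -7.5]
grip_width: 0.0282
time_s: 6.22
position: [0.6242, -0.1863, 0.1495]
tool_rot: [[-0.96, 0.279, -0.002], [0.279, 0.96, 0.001], [0.002, -0.0, -1.0]]
ft_force: [1.7, -6.9, -8.0]
grip_width: 0.0278
time_s: 6.48
position: [0.6242, -0.1863, 0.1499]
tool_rot: [[-0.96, 0.279, -0.002], [0.279, 0.96, 0.001], [0.002, 0.0, -1.0]]
ft_force: [2.1, -6.5, -7.5]
grip_width: 0.0281
```

```bash
python3 - <<'E'
from h import *
d=img("wrist");save(d,"w3.png",(160,180,480,420),2.4)
E
```

```text
(no output)
```

View pics/w3.png

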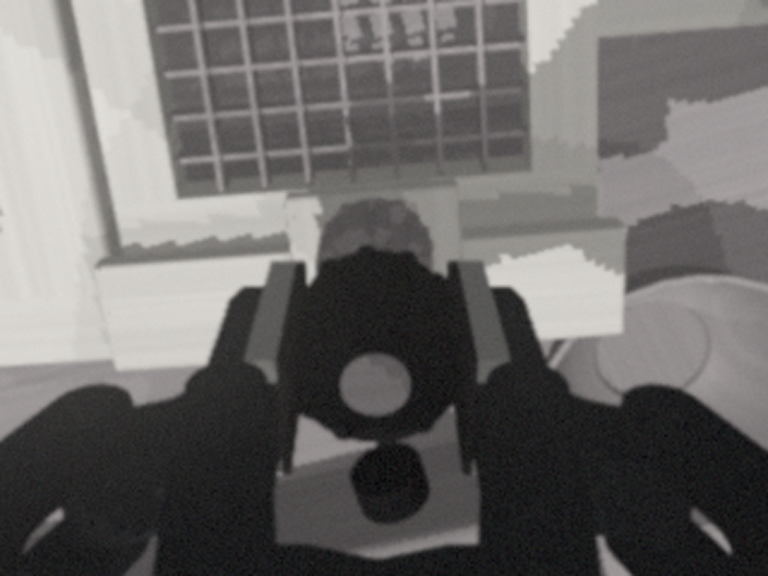

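The knob is gripped centrally and lifted about 7 mm (7.5 N matches the spring law). I'll ease the sideways force and keep lifting in small steps.

```bash
python3 -m pendant '[[[0,-0.008,-0.005],[0,0,0]],[[0,0,0],[0,0,0]]]' | egrep 'pos|ft'
python3 -m pendant '[[[0,0,-0.005],[0,0,0]],[[0,0,0],[0,0,0]]]'| egrep 'pos|ft'
python3 -m pendant '[[[0,0,-0.005],[0,0,0]],[[0,0,0],[0,0,0]]]'| egrep 'pos|ft'
```

```text
position: [0.6241, -0.1864, 0.151]
ft_force: [2.5, -3.3, -9.5]
position: [0.6241, -0.1865, 0.1525]
ft_force: [2.3, -1.0, -9.8]
position: [0.6241, -0.1865, 0.1533]
ft_force: [2.5, -0.9, -10.5]
```

```bash
for i in 1 2 3; do python3 -m pendant '[[[0,0,0],[0,0,0]]]'| egrep 'pos|ft'; done
python3 -m pendant '[[[0,0,-0.003],[0,0,0]],[[0,0,0],[0,0,0]]]'| egrep 'pos|ft';python3 -m pendant '[[[0,0,0],[0,0,0]]]'| egrep 'pos|ft'
```

```text
position: [0.6241, -0.1865, 0.1533]
ft_force: [2.8, 0.3, -9.7]
position: [0.6241, -0.1866, 0.1533]
ft_force: [2.4, 0.4, -10.2]
position: [0.6241, -0.1866, 0.1533]
ft_force: [3.7, 1.8, -9.7]
position: [0.6241, -0.1866, 0.1536]
ft_force: [2.7, 0.9, -10.0]
position: [0.6241, -0.1866, 0.1536]
ft_force: [2.6, 2.7, -9.5]
```

```bash
for i in 1; do python3 -m pendant '[[[0,0,-0.004],[0,0,0]],[[0,0,0],[0,0,0]]]'| egrep 'pos|ft'; done
python3 -m pendant '[[[0,0,-0.004],[0,0,0]],[[0,0,0],[0,0,0]]]'| egrep 'pos|ft'
python3 -m pendant '[[[0,0,-0.004],[0,0,0]],[[0,0,0],[0,0,0]]]'| egrep 'pos|ft'
```

```text
position: [0.6241, -0.1867, 0.154]
ft_force: [2.2, 3.4, -9.6]
position: [0.6242, -0.1866, 0.1544]
ft_force: [2.3, 2.7, -10.4]
position: [0.6241, -0.1867, 0.1548]
ft_force: [2.3, 2.7, -9.7]
```

```bash
python3 -m pendant '[[[0,0,-0.004],[0,0,0]],[[0,0,0],[0,0,0]]]'| egrep 'pos|ft'
python3 -m pendant '[[[0,0,-0.004],[0,0,0]],[[0,0,0],[0,0,0]]]'| egrep 'pos|ft'
```

```text
position: [0.6241, -0.1867, 0.1552]
ft_force: [2.4, 3.8, -10.1]
position: [0.6242, -0.1867, 0.1556]
ft_force: [1.3, 3.5, -10.1]
```

```bash
python3 - <<'E'
from h import *
d=img("wrist");save(d,"w4.png",(160,180,480,420),2.4)
d=img("scene");save(d,"s4.png",(210,200,310,290),7)
E
```

```text
(no output)
```

View pics/w4.png

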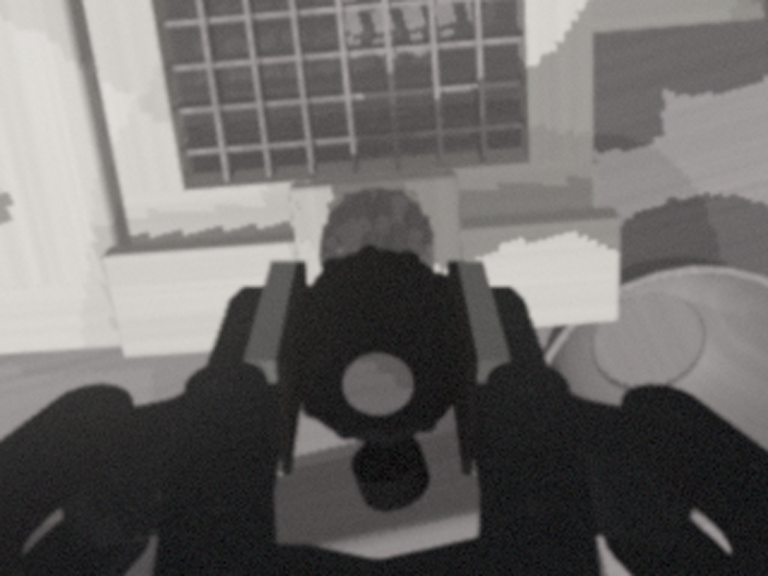

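View pics/s4.png

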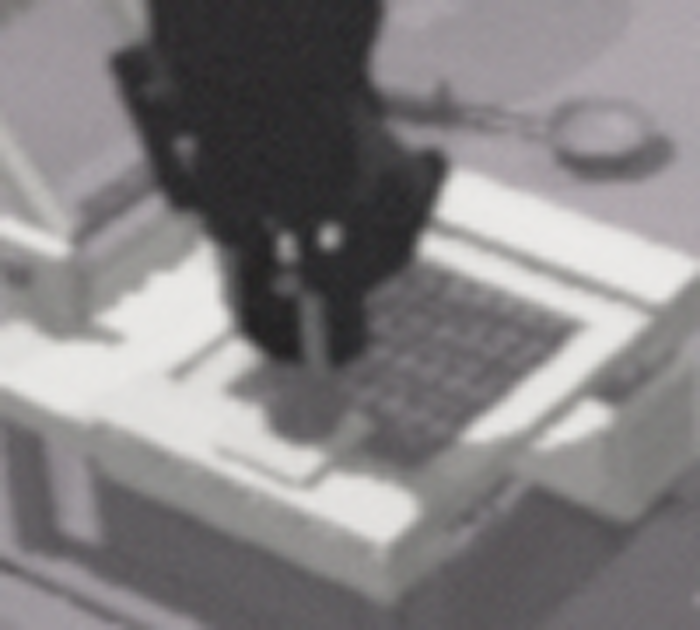

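The knob has not slipped in the pads (bright spot still at 378,383). I'll keep lifting towards the stop.

```bash
python3 -m pendant '[[[0,0,-0.004],[0,0,0]],[[0,0,0],[0,0,0]]]'| egrep 'pos|ft'
python3 -m pendant '[[[0,0,-0.004],[0,0,0]],[[0,0,0],[0,0,0]]]'| egrep 'pos|ft'
```

```text
position: [0.6241, -0.1867, 0.156]
ft_force: [2.7, 4.9, -10.7]
position: [0.6241, -0.1867, 0.1564]
ft_force: [1.7, 4.7, -11.1]
```

```bash
python3 -m pendant '[[[0,0,-0.004],[0,0,0]],[[0,0,0],[0,0,0]]]'| egrep 'pos|ft'
python3 -m pendant '[[[0,0,-0.003],[0,0,0]],[[0,0,0],[0,0,0]]]'| egrep 'pos|ft'
```

```text
position: [0.6241, -0.1867, 0.1568]
ft_force: [2.1, 4.1, -11.0]
position: [0.6242, -0.1867, 0.1571]
ft_force: [2.1, 5.1, -11.5]
```

```bash
python3 -m pendant '[[[0,0.003,-0.003],[0,0,0]],[[0,0,0],[0,0,0]]]'| egrep 'pos|ft'
python3 -m pendant '[[[0,0,-0.003],[0,0,0]],[[0,0,0],[0,0,0]]]'| egrep 'pos|ft'
```

```text
position: [0.6242, -0.1867, 0.1574]
ft_force: [2.3, 4.0, -10.8]
position: [0.6242, -0.1866, 0.1577]
ft_force: [1.2, 1.9, -10.4]
```

```bash
python3 -m pendant '[[[0,0,-0.003],[0,0,0]],[[0,0,0],[0,0,0]]]'| egrep 'pos|ft'
python3 -m pendant '[[[0,0,-0.003],[0,0,0]],[[0,0,0],[0,0,0]]]'| egrep 'pos|ft'
```

```text
position: [0.6241, -0.1866, 0.1578]
ft_force: [0.9, 2.5, -13.0]
position: [0.6241, -0.1866, 0.1579]
ft_force: [2.8, 2.3, -16.2]
```

The end stop is felt at z ≈ 0.1578 (force −10.5 → −16 N). I'll back off 0.9 mm and test the turn.

```bash
python3 -m pendant '[[[0,0,0.009],[0,0,0]],[[0,0,0],[0,0,0]]]'| egrep 'pos|ft'
python3 -m pendant '[[[0,0,0],[0,0,0.04]],[[0,0,0],[0,0,0.06]],[[0,0,0],[0,0,0]]]'
python3 - <<'E'
from h import *
print(env.observe()['wrist_torque'])
E
```

```text
position: [0.6242, -0.1866, 0.1578]
ft_force: [1.1, 1.9, -10.7]
time_s: 12.0
position: [0.6242, -0.1866, 0.1577]
tool_rot: [[-0.905, 0.425, 0.0], [0.425, 0.905, -0.0], [-0.0, -0.0, -1.0]]
ft_force: [0.5, 2.6, -10.9]
grip_width: 0.0282
[ 0.39990367 -0.07940309 -0.00694447]
```

The turn is free (no torque). I'll continue to 60°.

```bash
python3 -m pendant '[[[0,0,0],[0,0,0.09]],[[0,0,0],[0,0,0.09]],[[0,0,0],[0,0,0]]]'| egrep 'pos|ft'
python3 -m pendant '[[[0,0,0],[0,0,0.09]],[[0,0,0],[0,0,0.09]],[[0,0,0],[0,0,0.09]],[[0,0,0],[0,0,0.09]],[[0,0,0],[0,0,0.027]],[[0,0,0],[0,0,0]],[[0,0,0],[0,0,0]]]'
python3 - <<'E'
from h import *
o=env.observe();R=np.array(o['tool_rot']);print(o['wrist_torque'],np.degrees(np.arctan2(R[1,1],R[0,1])))
d=img("wrist");save(d,"w5.png",(160,180,480,420),2.4)
E
```

```text
position: [0.6243, -0.1865, 0.1577]
ft_force: [0.6, 2.0, -11.8]
time_s: 13.25
position: [0.6243, -0.1865, 0.1576]
tool_rot: [[-0.241, 0.971, 0.0], [0.971, 0.241, -0.0], [-0.0, 0.0, -1.0]]
ft_force: [1.3, 2.3, -10.1]
grip_width: 0.028
[ 0.28863884 -0.28304883 -0.02834316] 13.92381799301908
```

View pics/w5.png

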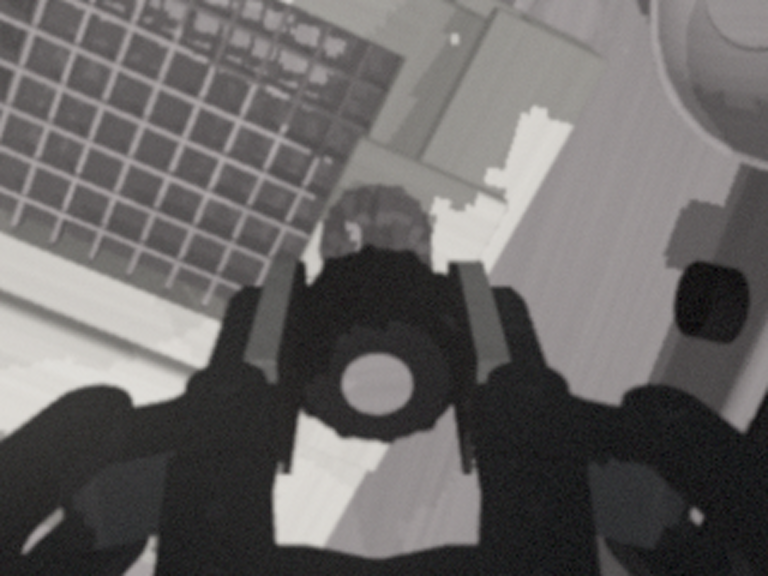

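The yaw is now 13.9° (turned 59.9°) and the knob turned with the jaws. I'll lower it into the rest notch and watch where the force vanishes. In the notch that should be at z ≈ 0.1533; on top of the crown it would be ≈ 0.1563.

```bash
python3 -m pendant '[[[0,0,0.01],[0,0,0]],[[0,0,0.008],[0,0,0]],[[0,0,0],[0,0,0]]]'| egrep 'pos|ft'
python3 -m pendant '[[[0,0,0.005],[0,0,0]],[[0,0,0],[0,0,0]]]'| egrep 'pos|ft'
python3 -m pendant '[[[0,0,0.005],[0,0,0]],[[0,0,0],[0,0,0]]]'| egrep 'pos|ft'
python3 -m pendant '[[[0,0,0.005],[0,0,0]],[[0,0,0],[0,0,0]]]'| egrep 'pos|ft'
```

```text
position: [0.6243, -0.1865, 0.1556]
ft_force: [2.2, 1.7, -11.2]
position: [0.6243, -0.1866, 0.1552]
ft_force: [1.5, 2.6, -9.7]
position: [0.6243, -0.1865, 0.1547]
ft_force: [2.6, 2.2, -10.3]
position: [0.6243, -0.1865, 0.1541]
ft_force: [2.4, 1.9, -10.9]
```

Past the crown top with the full spring force still there, so it is going down into the notch.

```bash
python3 -m pendant '[[[0,0,0.005],[0,0,0]],[[0,0,0],[0,0,0]]]'| egrep 'pos|ft'
python3 -m pendant '[[[0,0,0.004],[0,0,0]],[[0,0,0],[0,0,0]]]'| egrep 'pos|ft'
python3 -m pendant '[[[0,0,0.004],[0,0,0]],[[0,0,0],[0,0,0]]]'| egrep 'pos|ft'
python3 - <<'E'
from h import *
print(env.observe()['wrist_torque'])
E
```

```text
position: [0.6243, -0.1865, 0.1536]
ft_force: [2.9, 1.8, -9.7]
position: [0.6243, -0.1865, 0.1533]
ft_force: [3.0, 1.6, -9.2]
position: [0.6243, -0.1865, 0.1532]
ft_force: [2.1, 2.4, -6.4]
[ 0.3393461  -0.44271244  0.01731515]
```

The notch floor is reached at z ≈ 0.1532, exactly 4.5 mm below the stop. I'll unload it and let go.

```bash
python3 -m pendant '[[[0,0,0.004],[0,0,0]],[[0,0,0],[0,0,0]]]'| egrep 'pos|ft'
python3 -m pendant '[[[0,0,0.003],[0,0,0]],[[0,0,0],[0,0,0]]]'| egrep 'pos|ft'
```

```text
position: [0.6244, -0.1866, 0.1531]
ft_force: [0.7, 3.0, -2.9]
position: [0.6244, -0.1866, 0.1529]
ft_force: [-0.0, 3.6, 3.4]
```

```bash
python3 -m pendant '[[[0,0,0],[0,0,0]],[[0,0,0],[0,0,0]],[[0,0,0],[0,0,0]],[[0,0,0],[0,0,0]],[[0,0,0],[0,0,0]],[[0,0,0],[0,0,0]],[[0,0,0],[0,0,0]]]' 0.6 60
python3 - <<'E'
from h import *
d=img("wrist");save(d,"w6.png",(160,180,480,420),2.4)
print(onz(d,(160+377/2.4,180+382/2.4),.1637))
E
```

```text
time_s: 16.55
position: [0.6243, -0.1865, 0.1521]
tool_rot: [[-0.238, 0.971, -0.0], [0.971, 0.238, -0.0], [-0.0, -0.0, -1.0]]
ft_force: [-0.6, 1.3, 0.1]
grip_width: 0.0685
[ 0.62414616 -0.18455854  0.1637    ]
```

View pics/w6.png

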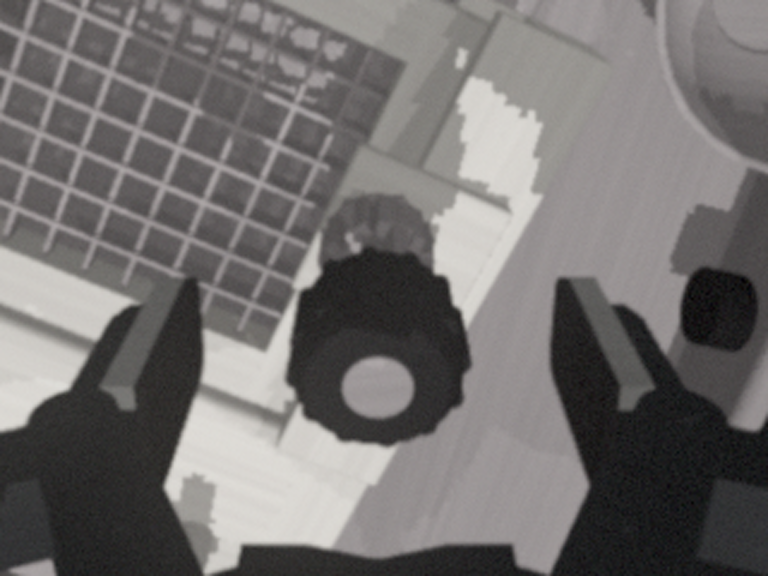

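The knob stands up by itself, with the crown gap visible under it and the spot at (377,386), and the fingers are free of it. Now I'll rise and turn back to the tab's yaw (78.7°).

```bash
python3 -m pendant '[[[0,0,-0.1],[0,0,0]],[[0,0,-0.2],[0,0,0]],[[0,0,-0.2],[0,0,0]],[[0,0,-0.2],[0,0,-0.08]],[[0,0,-0.1],[0,0,-0.11]],[[0,0,0],[0,0,-0.11]],[[0,0,0],[0,0,-0.11]],[[0,0,0],[0,0,-0.11]],[[0,0,0],[0,0,-0.11]],[[0,0,0],[0,0,-0.09]],[[0,0,0],[0,0,0]],[[0,0,0],[0,0,0]]]' 0
python3 - <<'E'
from h import *
d=img("wrist");save(d,"w7.png",(240,80,560,320),2.4);o=env.observe()
R=np.array(o['tool_rot']);print(np.degrees(np.arctan2(R[1,1],R[0,1])),o['position'])
print(R.T@(np.array([.5826,-.0717,.112])-o['position'])*10)
d=img("scene");save(d,"s7.png",(210,200,310,290),7)
E
```

```text
time_s: 18.1
position: [0.6243, -0.1865, 0.2325]
tool_rot: [[-0.98, 0.201, 0.0], [0.201, 0.98, -0.0], [-0.0, -0.0, -1.0]]
ft_force: [0.1, -0.5, -0.4]
grip_width: 0.0427
78.4381017410722 [ 0.62426339 -0.18654508  0.23242434]
[0.6387825  1.04178038 1.20390025]
```

View pics/w7.png

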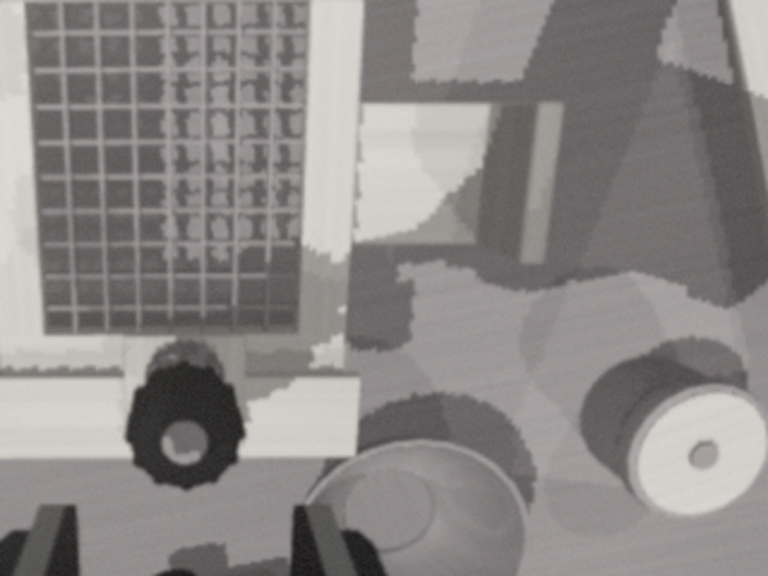

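View pics/s7.png

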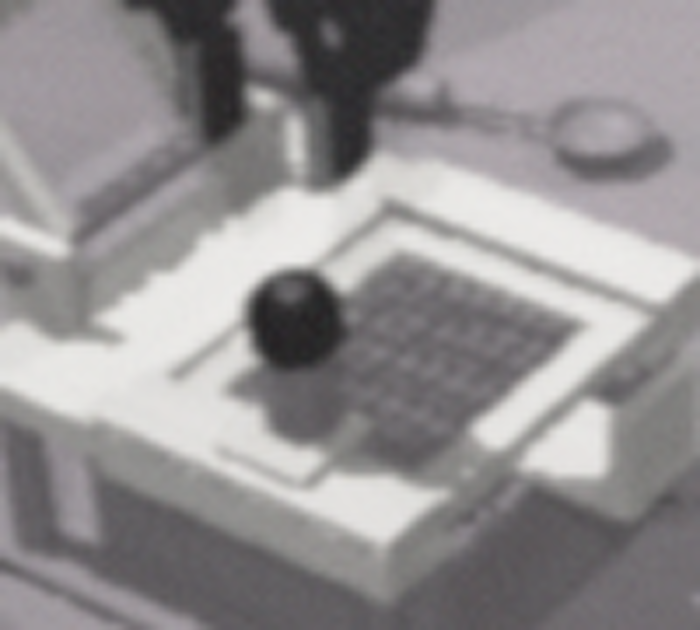

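The knob is visibly parked higher (scene crop 296,318), and the cassette edges run parallel to the jaws. The tab's top face is at about crop (542,183) → pixel (465.8,156.2).

```bash
python3 - <<'E'
from h import *
d=img("wrist");o=env.observe();R=np.array(o['tool_rot'])
P=np.array([onz(d,(240+x/2.4,80+y/2.4),.124) for x,y in[(540,102),(562,102),(522,263),(545,263)]])
print(P.round(4),P.mean(0)); e=(P[2]+P[3]-P[0]-P[1])/2; print(np.linalg.norm(e),np.degrees(np.arctan2(e[1],e[0])))
print(R.T@(P.mean(0)-o['position'])*10)
E
```

```text
[[ 0.5595 -0.0713  0.124 ]
 [ 0.5606 -0.0652  0.124 ]
 [ 0.6041 -0.0797  0.124 ]
 [ 0.6055 -0.0729  0.124 ]] [ 0.58242395 -0.07226553  0.124     ]
0.04546126523192408 -10.19149139732526
[0.63796278 1.03590993 1.08242875]
```

```bash
python3 -m pendant '[[[0.15,0.24,0],[0,0,0]],[[0.24,0.4,0],[0,0,0]],[[0.248,0.396,0],[0,0,0]],[[0,0,0.2],[0,0,0]],[[0,0,0.4],[0,0,0]],[[0,0,0.1],[0,0,0]],[[0,0,0],[0,0,0]],[[0,0,0],[0,0,0]]]' -0.15
python3 - <<'E'
from h import *
d=img("wrist");save(d,"w8.png",(160,180,480,420),2.4);o=env.observe()
print(proj(d,[[.5824,-.0722,.124]]),o['position'])
E
```

```text
time_s: 19.25
position: [0.5829, -0.0726, 0.1635]
tool_rot: [[-0.98, 0.199, 0.002], [0.199, 0.98, -0.001], [-0.002, -0.0, -1.0]]
ft_force: [0.2, -1.3, -0.1]
grip_width: 0.0359
[[316.55391344 284.44662487]] [ 0.58282239 -0.07260757  0.16351499]
```

View pics/w8.png

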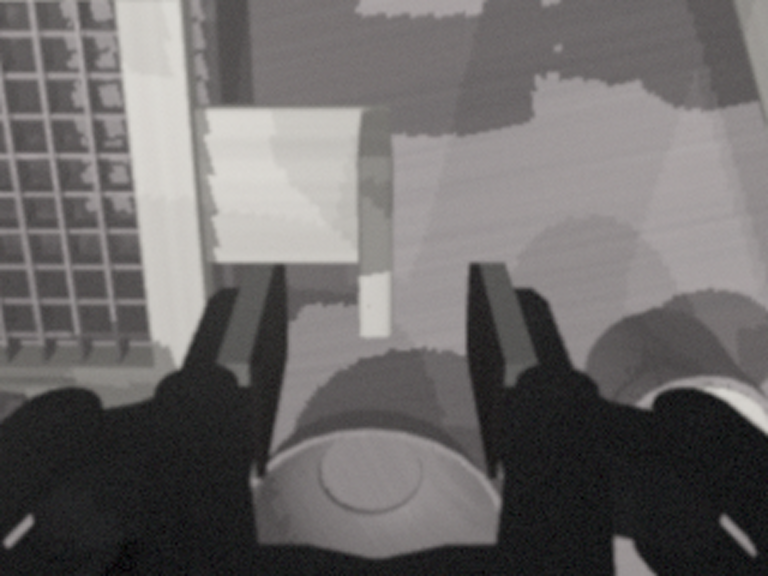

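```bash
python3 - <<'E'
from h import *
d=img("wrist");a=np.radians(-101);ex=np.array([np.cos(a),np.sin(a),0]);ey=np.array([-ex[1],ex[0],0])
c=np.array([.5824,-.0722,0])
for z in(.124,.085):
  for s in(-1,1):
    p=c+ey*.023*s+[0,0,z]; print(z,s,(proj(d,[p])[0]-[160,180])*2.4)
for y in (121,337): print(onz(d,(160+375/2.4,180+y/2.4),.124))
E
```

```text
0.124 -1 [375.00045723 156.0874025 ]
0.124 1 [376.19700649 338.31998034]
0.085 -1 [375.06487401 106.36669858]
0.085 1 [376.06102905 262.22600615]
[ 0.55196056 -0.06623289  0.124     ]
[ 0.60456539 -0.07679592  0.124     ]
```

The projected tab corners match the picture (lower end at 338, tongue at 106–262), and the tab is centred between the jaws. I'll descend and grip.

```bash
python3 -m pendant '[[[0,0,0.15],[0,0,0]],[[0,0,0.2],[0,0,0]],[[0,0,0.13],[0,0,0]],[[0,0,0.03],[0,0,0]],[[0,0,0],[0,0,0]],[[0,0,0],[0,0,0]]]'
python3 -m pendant '[[[0,0,0],[0,0,0]],[[0,0,0],[0,0,0]],[[0,0,0],[0,0,0]],[[0,0,0],[0,0,0]]]' -1 60
```

```text
time_s: 20.1
position: [0.5825, -0.0724, 0.1117]
tool_rot: [[-0.98, 0.198, 0.001], [0.198, 0.98, -0.0], [-0.001, -0.0, -1.0]]
ft_force: [-0.3, -0.2, -0.4]
grip_width: 0.0362
time_s: 20.6
position: [0.5824, -0.0724, 0.1115]
tool_rot: [[-0.98, 0.198, 0.001], [0.198, 0.98, -0.0], [-0.001, -0.0, -1.0]]
ft_force: [-0.7, 0.6, 4.4]
grip_width: 0.0071
```

```bash
python3 -m pendant '[[[0,0.01,-0.003],[0,0,0]],[[0,0.03,0],[0,0,0]],[[0,0.03,0],[0,0,0]],[[0,0,0],[0,0,0]]]' -1 100
python3 -m pendant '[[[0,0.05,0],[0,0,0]],[[0,0.1,0],[0,0,0]],[[0,0.1,0],[0,0,0]],[[0,0,0],[0,0,0]]]'
```

```text
time_s: 21.1
position: [0.5838, -0.0653, 0.1116]
tool_rot: [[-0.98, 0.198, 0.0], [0.198, 0.98, -0.0], [-0.0, 0.0, -1.0]]
ft_force: [0.9, -2.7, 3.4]
grip_width: 0.0063
time_s: 21.6
position: [0.5888, -0.0391, 0.1115]
tool_rot: [[-0.98, 0.197, 0.0], [0.197, 0.98, 0.002], [-0.0, 0.002, -1.0]]
ft_force: [-0.1, 5.2, 5.5]
grip_width: 0.0063
```

```bash
python3 - <<'E'
from h import *
d=img("wrist");save(d,"w9.png");d=img("scene");save(d,"s9.png",(190,190,340,310),5)
E
```

```text
(no output)
```

View pics/w9.png

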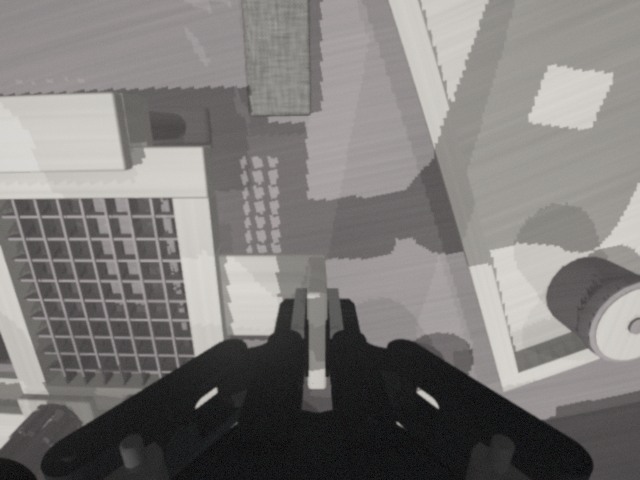

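View pics/s9.png

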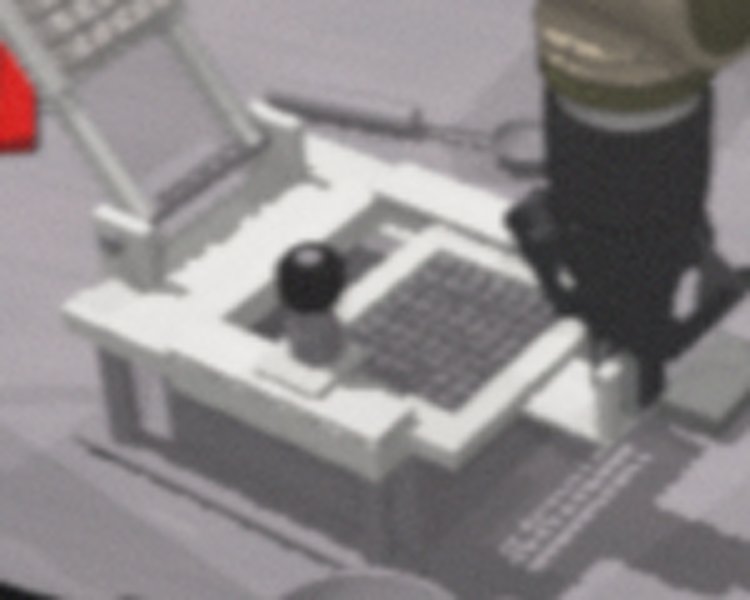

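The cassette has slid 34 mm smoothly and the plunger stays up. I'll continue to beyond 125 mm.

```bash
python3 -m pendant '[[[0,0.06,-0.006],[0,0,0]],[[0,0.12,0],[0,0,0]],[[0,0.12,0],[0,0,0]],[[0,0.12,0],[0,0,0]],[[0,0.06,0],[0,0,0]],[[0,0,0],[0,0,0]]]'
python3 -m pendant '[[[0,0.06,0],[0,0,0]],[[0,0.12,0],[0,0,0]],[[0,0.12,0],[0,0,0]],[[0,0.12,0],[0,0,0]],[[0,0.1,0],[0,0,0]],[[0,0,0],[0,0,0]]]'
```

```text
time_s: 22.45
position: [0.5981, 0.0068, 0.1119]
tool_rot: [[-0.98, 0.197, -0.0], [0.197, 0.98, 0.0], [0.0, 0.0, -1.0]]
ft_force: [-0.3, 0.5, -1.9]
grip_width: 0.0066
time_s: 23.2
position: [0.6084, 0.058, 0.1119]
tool_rot: [[-0.98, 0.197, -0.0], [0.197, 0.98, 0.0], [0.0, 0.0, -1.0]]
ft_force: [-0.2, -0.7, -2.3]
grip_width: 0.0067
```

```bash
python3 - <<'E'
from h import *
d=img("wrist");save(d,"w10.png");d=img("scene");save(d,"s10.png",(190,180,390,330),4)
E
```

```text
(no output)
```

View pics/w10.png

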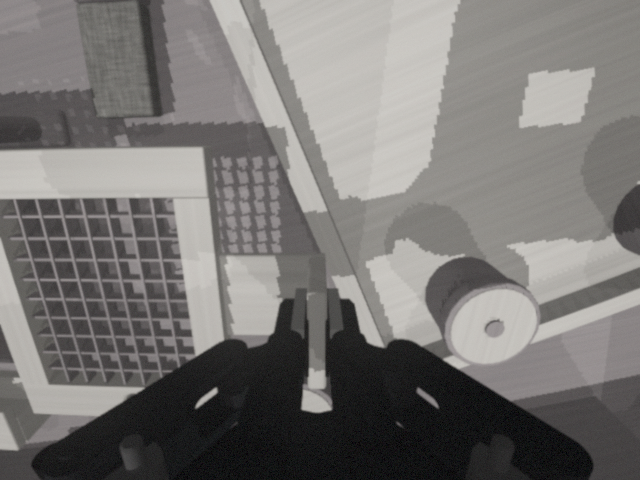

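View pics/s10.png

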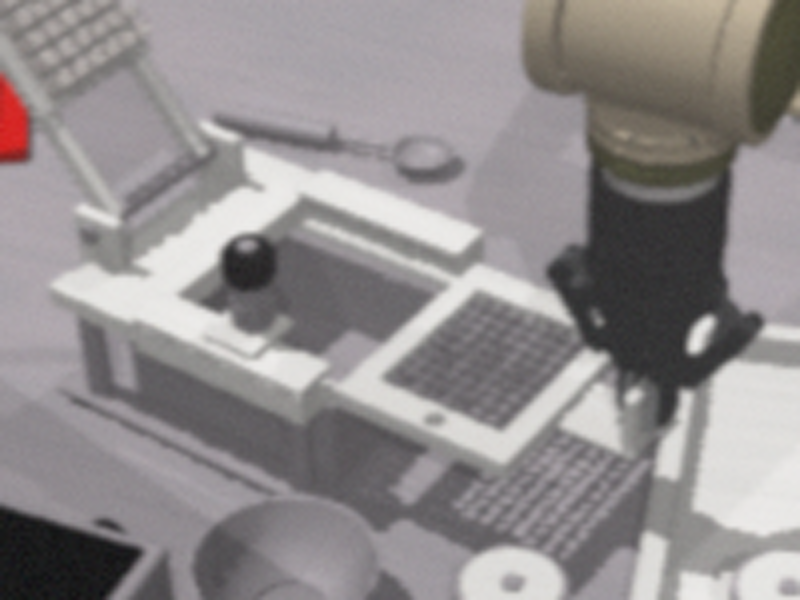

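The cassette is out (133 mm), level, and weighs −2.3 N on the wrist; the plunger is still up (knob at crop 249,262). Next I'll lift 60 mm, then carry it over the tray.

```bash
python3 -m pendant '[[[0,0.05,0],[0,0,0]],[[0,0.05,-0.1],[0,0,0]],[[0,0,-0.2],[0,0,0]],[[0,0,-0.2],[0,0,0]],[[0,0,-0.1],[0,0,0]],[[0,0,0],[0,0,0]]]'
python3 -m pendant '[[[0.073,0.091,0],[0,0,0]],[[0.16,0.206,0],[0,0,0]],[[0.16,0.206,0],[0,0,0]],[[0.16,0.206,0],[0,0,0]],[[0.16,0.206,0],[0,0,0]],[[0.16,0.206,0],[0,0,0]],[[0.16,0.206,0],[0,0,0]],[[0.16,0.206,0],[0,0,0]],[[0.16,0.206,0],[0,0,0]],[[0.16,0.206,0],[0,0,0]],[[0.16,0.206,0],[0,0,0]],[[0.16,0.206,0],[0,0,0]],[[0,0,0],[0,0,0]],[[0,0,0],[0,0,-0.02]],[[0,0,0],[0,0,-0.05]],[[0,0,0],[0,0,-0.05]],[[0,0,0],[0,0,-0.05]],[[0,0,0],[0,0,-0.05]],[[0,0,0],[0,0,-0.028]],[[0,0,0],[0,0,0]]]'
python3 -m pendant '[[[0,0,0],[0,0,0]],[[0,0,0],[0,0,0]]]'
python3 - <<'E'
from h import *
d=img("wrist");save(d,"w11.png");d=img("top");save(d,"t11.png",(100,140,420,380),2.5);d=img("scene");save(d,"s11.png",(190,180,590,480),2)
E
```

```text
time_s: 24.05
position: [0.6106, 0.0669, 0.1727]
tool_rot: [[-0.98, 0.198, 0.001], [0.198, 0.98, -0.0], [-0.001, 0.0, -1.0]]
ft_force: [-0.3, 0.1, -2.5]
grip_width: 0.0065
time_s: 26.55
position: [0.4777, 0.3335, 0.1718]
tool_rot: [[-0.982, -0.188, -0.0], [-0.188, 0.982, -0.0], [0.0, -0.0, -1.0]]
ft_force: [0.2, -0.2, -2.2]
grip_width: 0.0066
time_s: 26.8
position: [0.4775, 0.334, 0.172]
tool_rot: [[-0.982, -0.188, -0.0], [-0.188, 0.982, -0.0], [0.0, -0.0, -1.0]]
ft_force: [0.8, -0.2, -2.1]
grip_width: 0.0069
```

View pics/w11.png

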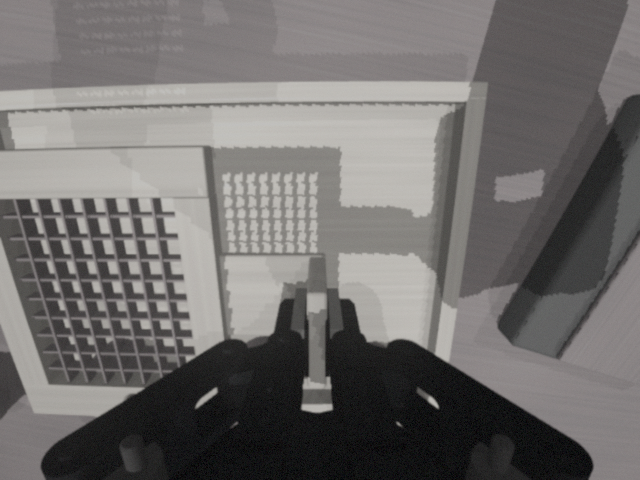

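View pics/t11.png

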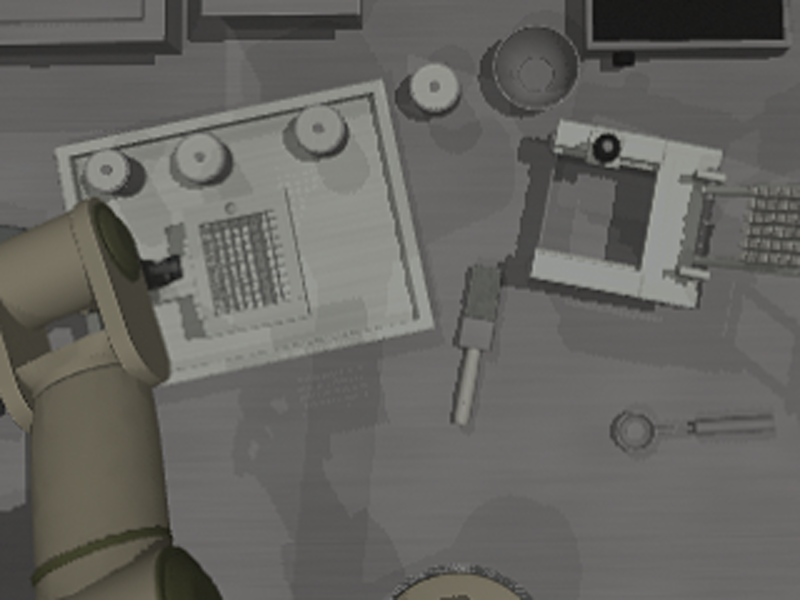

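View pics/s11.png

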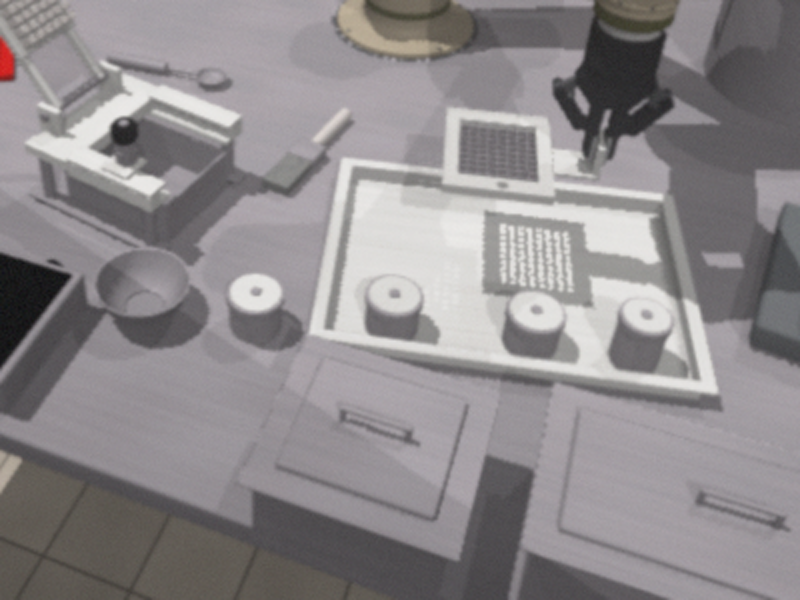

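The cassette hangs level and parallel to the tray, above its free part: wrist frame corner at (210,148), tray −x rim at row ≈ 95, clear of the jars. The plunger is still parked (top crop 606,148). Now I'll lower it.

```bash
python3 -m pendant '[[[0,0,0.1],[0,0,0]],[[0,0,0.2],[0,0,0]],[[0,0,0.2],[0,0,0]],[[0,0,0.2],[0,0,0]],[[0,0,0.2],[0,0,0]],[[0,0,0.15],[0,0,0]],[[0,0,0.1],[0,0,0]],[[0,0,0.07],[0,0,0]],[[0,0,0.05],[0,0,0]],[[0,0,0],[0,0,0]],[[0,0,0],[0,0,0]]]'
python3 -m pendant '[[[0,0,0.03],[0,0,0]],[[0,0,0.02],[0,0,0]],[[0,0,0],[0,0,0]]]'|egrep 'pos|ft'
```

```text
time_s: 28.32
position: [0.4777, 0.3343, 0.0454]
tool_rot: [[-0.982, -0.189, 0.001], [-0.189, 0.982, 0.0], [-0.001, 0.0, -1.0]]
ft_force: [-1.0, -0.2, -1.4]
grip_width: 0.0064
position: [0.4773, 0.3342, 0.0398]
ft_force: [0.2, 0.7, -2.3]
```

```bash
python3 -m pendant '[[[0,0,0.02],[0,0,0]],[[0,0,0],[0,0,0]]]'|egrep 'pos|ft'
python3 -m pendant '[[[0,0,0.01],[0,0,0]],[[0,0,0],[0,0,0]]]'|egrep 'pos|ft'
python3 -m pendant '[[[0,0,0.01],[0,0,0]],[[0,0,0],[0,0,0]]]'|egrep 'pos|ft'
```

```text
position: [0.4774, 0.3342, 0.0378]
ft_force: [0.9, -0.7, -2.2]
position: [0.4774, 0.3342, 0.037]
ft_force: [-0.6, 0.1, -1.6]
position: [0.4774, 0.3342, 0.0359]
ft_force: [0.1, 0.1, -2.1]
```

```bash
python3 -m pendant '[[[0,0,0.008],[0,0,0]],[[0,0,0],[0,0,0]]]'|egrep 'pos|ft'
python3 -m pendant '[[[0,0,0.006],[0,0,0]],[[0,0,0],[0,0,0]]]'|egrep 'pos|ft'
python3 - <<'E'
from h import *
print(env.observe()['wrist_torque'],env.observe()['ft_force'])
E
```

```text
position: [0.4775, 0.3342, 0.0352]
ft_force: [1.3, -0.2, -2.2]
position: [0.4775, 0.3343, 0.0347]
ft_force: [-0.7, 1.1, -1.2]
[ 0.20708355  0.02815558 -0.02179692] [-0.74734326  1.06165487 -1.19393345]
```

```bash
python3 -m pendant '[[[0,0,0.006],[0,0,0]],[[0,0,0],[0,0,0]]]'|egrep 'pos|ft'
python3 -m pendant '[[[0,0,0.004],[0,0,0]],[[0,0,0],[0,0,0]]]'|egrep 'pos|ft'
python3 - <<'E'
from h import *
print(env.observe()['wrist_torque'],env.observe()['ft_force'])
d=img("wrist");save(d,"w12.png")
E
```

```text
position: [0.4775, 0.3343, 0.0347]
ft_force: [-2.3, 0.5, 4.7]
position: [0.4775, 0.3343, 0.0347]
ft_force: [-3.0, -1.1, 8.3]
[-0.14523593  0.51366748 -0.00407059] [-2.97282179 -1.05575345  8.28986191]
```

View pics/w12.png

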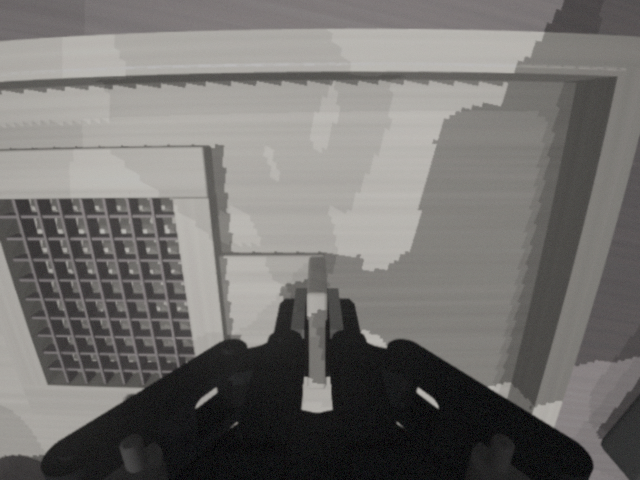

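The floor is reached at z 0.0347 (expected 0.0345). I'll ease the pressure and release.

```bash
python3 -m pendant '[[[0,0,-0.005],[0,0,0]],[[0,0,0],[0,0,0]]]' - 100 |egrep 'pos|ft'
python3 -m pendant '[[[0,0,0],[0,0,0]],[[0,0,0],[0,0,0]],[[0,0,0],[0,0,0]]]' -0.15 60
python3 -m pendant '[[[0,0,-0.05],[0,0,0]],[[0,0,-0.2],[0,0,0]],[[0,0,-0.3],[0,0,0]],[[0,0,-0.4],[0,0,0]],[[0,0,-0.4],[0,0,0]],[[0,0,0],[0,0,0]],[[0,0,0],[0,0,0]]]'
python3 - <<'E'
from h import *
d=img("wrist");save(d,"w13.png");d=img("top");save(d,"t13.png",(100,140,420,380),2.5);d=img("scene");save(d,"s13.png",(190,180,590,480),2)
E
```

```text
position: [0.4775, 0.3343, 0.0347]
ft_force: [-3.1, -0.2, 8.0]
time_s: 31.12
position: [0.4775, 0.3342, 0.0339]
tool_rot: [[-0.982, -0.189, -0.0], [-0.189, 0.982, -0.0], [0.0, -0.0, -1.0]]
ft_force: [0.3, 0.2, -0.2]
grip_width: 0.0362
time_s: 32.0
position: [0.4771, 0.334, 0.1685]
tool_rot: [[-0.982, -0.189, -0.001], [-0.189, 0.982, -0.0], [0.001, -0.0, -1.0]]
ft_force: [-0.5, 0.0, -1.1]
grip_width: 0.0362
```

View pics/w13.png

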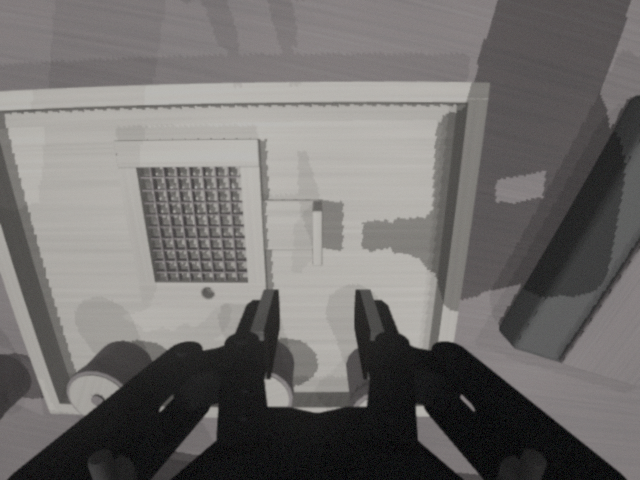

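View pics/s13.png

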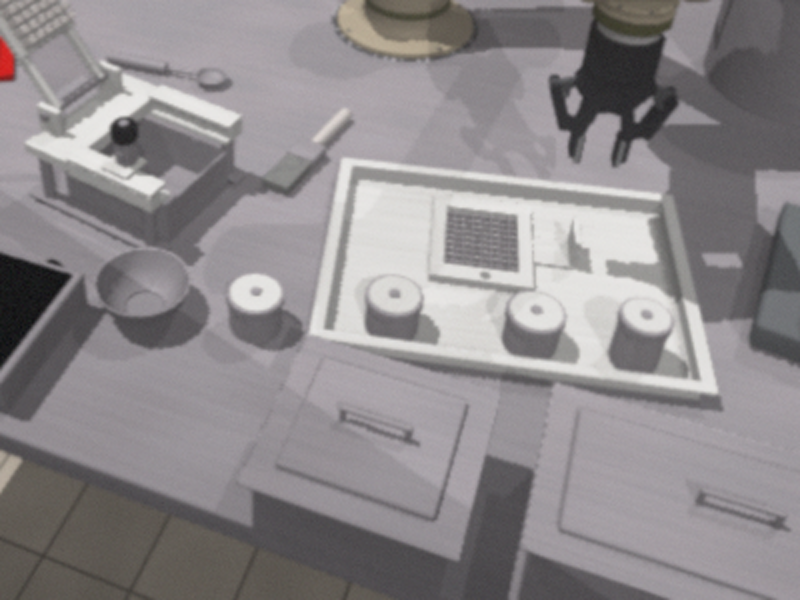

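View pics/t13.png

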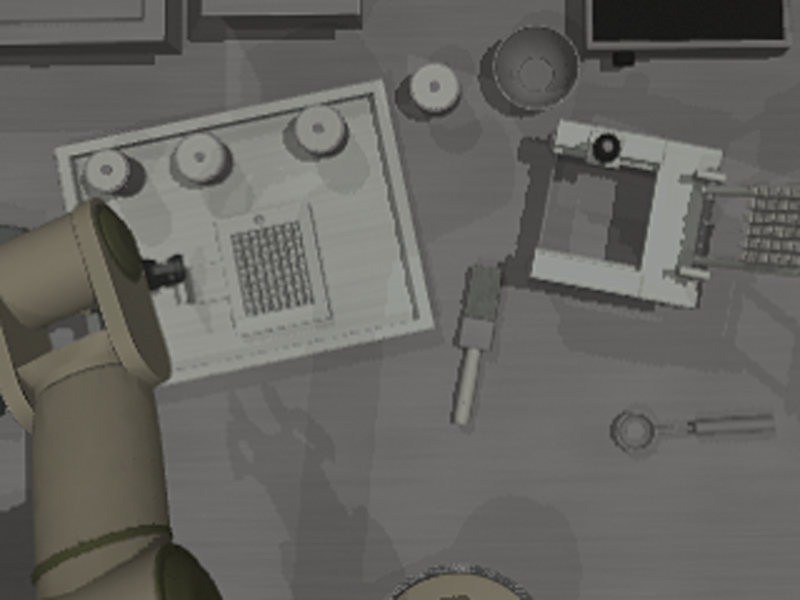

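The cassette lies in the tray, clear of the walls and jars (wrist frame corners ≈ (117,140) and (260,139)). The plunger is up and the other things have not moved. I'll do one quick size check on the frame, then hand in.

```bash
python3 - <<'E'
from h import *
d=img("wrist")
a,b=onz(d,(117,141),.015),onz(d,(259.5,139.5),.015);print('frame length',np.linalg.norm(a-b))
e,f=onz(d,(317,201),.047),onz(d,(317,265),.047);print('tab width',np.linalg.norm(e-f))
print(env.observe()['ft_force'],env.observe()['qvel'],env.observe()['time_s'])
print(env.close_job())
E
```

```text
frame length 0.1174502464693624
tab width 0.05214063101553001
[ 0.40912341 -0.30351065 -0.34855809] [ 0.04755314 -0.18688413 -0.29979656 -0.00401302  0.14990745 -0.04208599] 32.2
the job is handed in; nothing more can be done
None
```

I parked the plunger, drew the cassette out and laid it flat in the wash tray, then handed the job in at 32 s. No verdict was reported.

- **Plunger:** I felt the end stop at about 15 mm of lift, with a pull of roughly 16 N in all (about 6 N of it on the stop), then backed off. I turned the knob 60° clockwise and lowered it into its rest notch, which it reached 4.5 mm below the stop as described. In the last pictures it was still standing up by itself.
- **Cassette:** It slid out 133 mm with only a few newtons of force. I set it down in the free part of the tray, with floor contact at tool height 34.7 mm against about 34.5 mm expected, and released it. The last views show it flat, with the jars and other things where they were and the robot touching nothing.
- **Last checks:** The frame measured 117 mm in the final picture, against 120 mm. The tab width came out at 52 mm instead of 46 mm. I put that down to the tab's end face being counted in with its top edge, and did not check further. Flatness was judged by eye and from the floor contact; I did not measure the tilt separately.

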